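# Check a trolley's brake lever

### The arm

A 7-joint arm with a two-finger parallel gripper is mounted at the origin on the work surface. World frame = base frame: x ahead of the robot, y to its left, z up, the work surface at z = 0. Lengths are in m, angles in rad, forces in N, time in s.
With the tool pointing down it reaches from about 0.425 to 0.875 m from the base axis. Payload 9.9 kg.
Tool frame: the origin (TCP) lies midway between the tips of the shut fingers; the grasp point (between the pads) lies 19 mm behind it (grip_depth is the distance from the TCP to the grasp point, in m); x points along the fingers, y is the direction in which the jaws open and shut, and the axes are right-handed (so a half turn about x gives the same grasp; the last joint's range is limited). The gripper opens to 85 mm and grips with 20 to 120 N. Pads are 22 mm wide; open, the fingers measure 114 mm over their backs; the gripper's body (76 mm by 85 mm) begins 54 mm behind the grasp point. The pads swing forward as they close: fully open they stand 13 mm farther back than shut.
Start: joints at [1.054, 0.576, 0.025, 1.437, -0.015, 1.129, -0.057], TCP at [0.283, -0.613, 0.231] pointing down, gripper open.
Joint ranges: [-2.76, 2.76], [-0.34, 2.15], [-1.52, 1.57], [0.19, 2.46], [-1.09, 4.23], [0.17, 1.99], [-2.82, 2.82]. Speed limits (rad/s): [2.22, 2.22, 3.01, 3.01, 3.14, 3.14, 3.14].

### API

Orientations are given as [roll, pitch, yaw] about the fixed x, y, z axes, in that order (R = Rz(yaw) Ry(pitch) Rx(roll)).
In Python, from cell import * gives the robot as it stands. The module is installed in compiled form; this text tells all that it offers.
- The arm moves only by the tool jog_arm, never from a script. Its argument "plan" is a list of rows, each an object of numbers: "tx", "ty", "tz": the shift along the tool's x, y, z in cm; "rx", "ry", "rz": the turn, a rotation vector about the tool's x, y, z in degrees. A call has 1 to 5 rows; each row shifts and turns the commanded pose from where the row before left it, along the tool's axes as they then stand; what a row does not reach is not made up. A row lasts 1/12 s, in which the tool goes at most 41.7 mm and 7.16 degrees, less where a joint would pass 70% of its speed; a pose out of reach is approached as far as the arm can. A call with a gripper value outside its range is refused whole. "grip" is the opening in per cent of the stroke, from 0 (shut) to 100 (fully open), set as the call begins (left out, the last holds). The fingers move at their own pace and stop on an object; "grip_force" is the grip in N (left out, the last holds). Time passes only in rows, so rows that do not move let the fingers close. It gives the time, the measured TCP pose, the force and the opening at its end, in the units of the state.
- get_state(): the state, without advancing time (a new reading comes with each control period).
- get_image(name): name is "side" or "top" or "wrist"; returns the picture (384x512x3 uint8, red, green, blue); there is no depth.
- get_calibration(name): a dict with "fx", "fy", "cx", "cy" (pixels), "R" (3x3) and "t" (3): a world point X has camera coordinates R X + t. Camera axes: x right, y down, z forward; pixel columns grow to the right and rows downward; lengths in m; the calibration is good to about 2 mm. A picture is of the moment at which its call begins: read the wrist's pose just before it. get_calibration takes no time and is no camera call; for the wrist camera it gives the pose at the moment of the call.
- close_job(): hands the job in, once; it reports no verdict.
Trained networks look in the newest picture that a camera, given by its name, has taken for a name from the list of things; names that differ only in an ending like _2 or _b are one class to them, and where a whole thing is asked for, a point or a joint stands for the part that bears it (a point fixed in the world has none). Each returns a list of dicts, best first, with "p" (0 to 1); they miss things now and then, are a little off and sometimes report something else, mostly with a low value. They report only what shows in the picture. A call takes as long as a camera call. They do not tell look-alikes from the thing itself.
- look_for(camera, thing): "bbox" ([left, top, width, height] in pixels, round what is visible of it).
- mark_of(camera, thing): "xy" ([column, row] in pixels: a listed point, or the origin of a listed thing).
The state is a dict: "time": time; "joints": joint angles; "qd": joint speeds; "effort": joint torques, N m; "tool_pos": TCP position; "ee_rot": TCP orientation; "ft_force": force on the tool from outside, world axes, zero at the start; "wrist_torque": the same for the moment, N m; "grip_width": finger opening in m.
Only numpy, scipy, OpenCV 4.12 (cv2) and the standard library are available. Lean on these libraries where they do the work, as an engineer would, in place of code of your own. Each camera call takes 0.05 s, during which the arm holds its last target. There are 200 camera calls.

### The job

Check the parking brake on the trolley handle bolted to the bench: with the outside of your fingers press the brake lever, the longer of the two levers, in towards the bar until it comes up against its stop, and keep it there for a full second to see that it stops short of the bar. Then ease it all the way back out without letting it snap, and move clear. Do not grip or force anything, and leave the bar, the shorter lever and the glassware alone.

Things in the scene. Friction and masses are not known exactly. Their poses are not given: they have to be found in the camera images.
- handle: Trolley push handle fixed to the bench, place and yaw vary: level steel bar 26 mm thick, 500 mm long, axis 120 mm above the bench, ends bent down as posts (250 mm either side of the middle) to a grey base plate 110 x 560 x 12 mm. Origin: middle of the plate's underside; y along the bar, x level across it, away from the robot. Both levers lie on its -x side. Do not touch the bar.
- brake (a joint): Brake lever, the longer: straight aluminium blade 150 mm long, 10 mm thick, 18 mm high, swinging level 120 mm above the bench. Value in rad: 0 fully out (free end slants 0.30 rad away from the bar), grows as pressed towards the bar; stop at 0.30, blade then parallel to the bar with 27 mm free between them. Spring: 110 mm from the pin about 2 N at 0, 5.5 N at the stop; it snaps out if let go.
- brake_tip (a point): Centre of the ball at the free end of the brake lever, 150 mm from the pin. Its y axis runs along the blade from pin to ball, its x axis is square to the blade, towards the bar.
- brake_pivot (a point): On the pin of the brake lever, half-way up the blade (120 mm above the bench); turns with the lever, axes as for the tip.
- brake_mount: Black clamp, 30 mm along the bar, fixed on the bar and carrying the brake lever; the lever's upright pin stands 45 mm from the bar's axis on its -x side. The two levers may change places along the bar; both point to +y of the handle. Origin: on the bar's axis; axes as the handle's.
- lock (a joint): The steering-lock lever, the shorter of the two: the same make and height, 95 mm long, same joint values. Leave it alone.
- lock_tip (a point): Centre of the 22 mm ball at the free end of the shorter lever, 95 mm from its pin.
- reagent: Amber glass bottle with red cap and paper label, 60 mm across, 130 mm tall, loose, standing behind the bar. Origin: centre of its underside.
- beaker: Glass beaker, 70 mm across, 90 mm tall, loose, standing behind the bar. Origin: centre of its underside.
- jar: Small glass jar with white lid, 56 mm across, 60 mm tall, loose, standing before the handle's left end. Origin: centre of its underside.
Mind the look-alikes: they are no part of the job. What is shaped like the reagent but green is not meant.

How it is judged:
By the outcome, as a careful person would: the job done as asked, in the order asked, and still so for the second after the job is handed in, with the robot touching nothing.
It also fails if it takes over 48 s, if anything falls off the work surface, if the arm or the gripper's body presses on something with over 40 N, if the wrist force passes 120 N, or if a joint passes its speed limit or range.

## Working session

There is one attempt and no reset: what is moved stays moved. The work goes in short steps, Python scripts to look and compute and a tool call to move; the robot and the scene stay as the last step left them, time stands still between calls to the robot, and variables do not carry over. Pictures are saved under pics/ and viewed, about 8 in all and at most 12, crops included, and the job is handed in when it is done.

Besides the shell and the picture viewer there is one more tool, called after "Emit:" by a JSON object that holds its "name" and its "arguments". jog_arm: Moves the arm, as the interface text tells. Its arguments: {"type":"object","properties":{"plan":{"type":"array"},"grip":{"type":"number"},"grip_force":{"type":"number"}},"required":["plan"]}

```bash
mkdir -p pics; python3 - <<'E'
from cell import *
import cv2,json
s=get_state();print({k:s[k] for k in('time','tool_pos','ee_rot','ft_force','grip_width')})
for c in('side','top'):
    im=get_image(c);cv2.imwrite(f'pics/{c}0.png',im[:,:,::-1])
    k=get_calibration(c);print(c,k)
    for t in('brake_tip','brake_pivot','lock_tip','brake_mount','handle'):
        print(t,[( [round(float(v)) for v in d['xy']],round(d['p'],2)) for d in mark_of(c,t)[:3]])
E
```

```text
{'time': 0.0, 'tool_pos': array([ 0.28294001, -0.61233488,  0.23044446]), 'ee_rot': array([-1.53263423,  1.56911951,  2.0418093 ]), 'ft_force': array([0.86599957, 0.40969103, 0.41990605]), 'grip_width': 0.0855230386902309}
side {'fx': 439.4952762863635, 'fy': 439.4952762863635, 'cx': 247.761395994384, 'cy': 192.46000249823783, 'R': array([[-0.95060809, -0.31032213, -0.00666519],
       [-0.14855816,  0.47372174, -0.86805425],
       [ 0.27253389, -0.82418923, -0.49642461]]), 't': array([0.6249835 , 0.14276763, 1.13354966])}
brake_tip [([309, 210], 0.69)]
brake_pivot [([296, 180], 0.79)]
lock_tip [([299, 159], 0.41)]
brake_mount [([273, 178], 0.8)]
handle [([277, 212], 0.81)]
top {'fx': 447.19369310992334, 'fy': 447.19369310992334, 'cx': 257.52115025569003, 'cy': 185.89397919132068, 'R': array([[-0.00665709, -0.99988524,  0.01360872],
       [-0.98197805,  0.00396616, -0.18895336],
       [ 0.1888777 , -0.01462134, -0.98189176]]), 't': array([0.04691338, 0.61658109, 0.97608293])}
brake_tip [([213, 258], 0.67)]
brake_pivot [([273, 222], 0.9)]
lock_tip [([335, 223], 0.7)]
brake_mount [([272, 198], 0.63)]
handle [([271, 207], 0.96)]
```

View pics/top0.png

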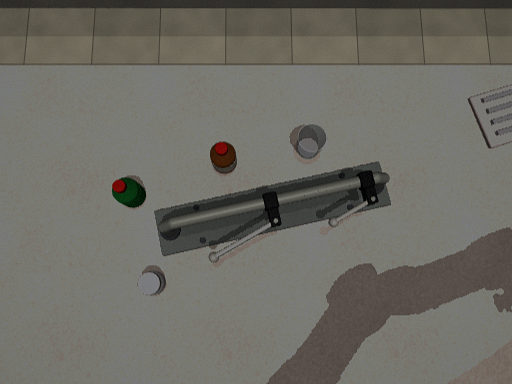

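View pics/side0.png

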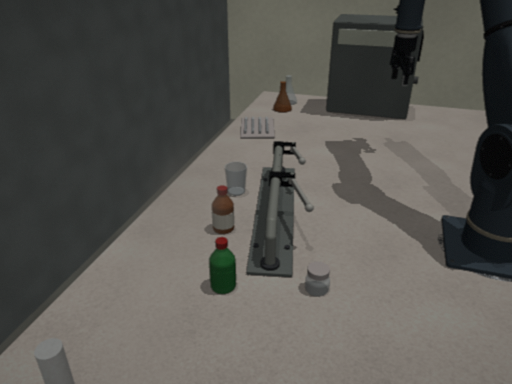

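```bash
cat > h.py <<'E'
from cell import *
import numpy as np
from scipy.spatial.transform import Rotation as Ro
def onz(c,uv,z):
    k=get_calibration(c);R=np.array(k['R']);o=-R.T@np.array(k['t'])
    d=R.T@[(uv[0]-k['cx'])/k['fx'],(uv[1]-k['cy'])/k['fy'],1];return o+d*(z-o[2])/d[2]
def px(c,X):
    k=get_calibration(c);p=np.array(k['R'])@X+k['t'];return (k['fx']*p[0]/p[2]+k['cx'],k['fy']*p[1]/p[2]+k['cy'])
def tri(a,b):
    A=[];B=[]
    for c,uv in(('side',a),('top',b)):
        k=get_calibration(c);R=np.array(k['R']);t=np.array(k['t'])
        for i,(f,cc) in enumerate(((k['fx'],k['cx']),(k['fy'],k['cy']))):
            m=(uv[i]-cc)/f;A.append(R[i]-m*R[2]);B.append(m*t[2]-t[i])
    return np.linalg.lstsq(np.array(A),np.array(B),rcond=None)[0]
E
python3 - <<'E'
from h import *
print('tip',onz('top',(213,258),.12),tri((309,210),(213,258)))
print('piv',onz('top',(273,222),.12),tri((296,180),(273,222)))
print('lock',onz('top',(335,223),.12),tri((299,159),(335,223)))
print('mount',onz('top',(272,198),.12),'handle',onz('top',(271,207),0))
E
```

```text
tip [0.45079659 0.13928065 0.12      ] [0.45146616 0.13989299 0.11360146]
piv [0.52613164 0.01190456 0.12      ] [0.51995691 0.0112157  0.12213356]
lock [ 0.52329517 -0.12107991  0.12      ] [ 0.52853856 -0.11981938  0.12306858]
mount [0.57819495 0.01338149 0.12      ] handle [0.57580586 0.01038784 0.        ]
```

The top view shows two levers. The longer one runs from its pin at (275,221) to its ball at (213,258). The shorter one runs from (372,200) to (334,222). The jar is at (150,283), the green look-alike bottle at (127,190), the reagent at (223,157) and the beaker at (310,140). The side view agrees: long lever ball at (309,207), short lever ball at (302,160).

Candidates for the brake are lever A, ball (213,258), about 148 mm long, and lever B, ball (334,222), about 90 mm long. I choose A and will check it in one crop with a projected model.

```bash
python3 - <<'E'
from h import *
import cv2
s=get_state();R=Ro.from_euler('xyz',s['ee_rot']).as_matrix();print('tool axes cols\n',R.round(3))
a=onz('top',(172,226),.12);b=onz('top',(382,179),.12);d=a-b;print('bar ends',a,b,np.linalg.norm(d),'yaw',np.arctan2(-d[0],d[1]))
print('jar',onz('top',(150,283),.06),'lockpin',onz('top',(373,200),.12))
psi=np.arctan2(-d[0],d[1])
im=cv2.imread('pics/top0.png');k=4;x0,y0=150,150
o=cv2.resize(im[y0:y0+120,x0:x0+200],None,fx=k,fy=k,interpolation=cv2.INTER_CUBIC);o=cv2.convertScaleAbs(o,alpha=1.6)
def mk(X,c):
    u,v=px('top',np.array(X));cv2.drawMarker(o,(int((u-x0+.5)*k),int((v-y0+.5)*k)),c,0,14,1)
piv=np.array([.5255,.012,.12])
for L in(0,.11,.15):
    mk(piv+L*np.array([-np.sin(psi+.3),np.cos(psi+.3),0]),(0,0,255))
n=np.array([np.cos(psi),np.sin(psi),0])
mk(piv+.045*n,(0,255,0))
for q in(a,b): mk(q,(255,0,0))
cv2.imwrite('pics/crop.png',o)
E
```

```text
tool axes cols
 [[-0.     0.419 -0.908]
 [ 0.    -0.908 -0.419]
 [-1.    -0.    -0.   ]]
bar ends [0.51869648 0.22735211 0.12      ] [ 0.61924795 -0.22798738  0.12      ] 0.4663096098088206 yaw 0.21733944412659367
jar [0.39893176 0.28274917 0.06      ] lockpin [ 0.57283467 -0.20563384  0.12      ]
```

View pics/crop.png

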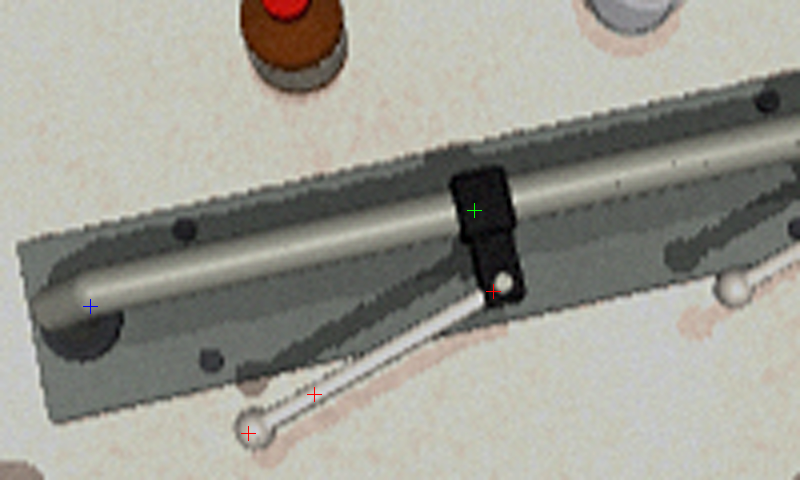

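The crop confirms lever A: pin cap at (502,282), blade to the ball at (255,428), short lever's ball separate at (735,290). My model sits about 1–2 image pixels off, so I'll refine it on the way. The present tool yaw already faces the lever squarely. I'll shut the gripper and travel at height, bowing outwards.

Emit:
{"name": "jog_arm", "arguments": {"plan": [{"ty": -2.9,"tz": -2.7},{"ty": -2.9,"tz": -2.7},{"ty": -2.9,"tz": -2.7},{"ty": -2.9,"tz": -2.7},{"ty": -2.9,"tz": -2.7}], "grip": 0, "grip_force": 20}}

```text
invalid input
```

Emit:
{"name": "jog_arm", "arguments": {"plan": [{"ty": -2.9,"tz": -2.7},{"ty": -2.9,"tz": -2.7},{"ty": -2.9,"tz": -2.7},{"ty": -2.9,"tz": -2.7},{"ty": -2.9,"tz": -2.7}]}}

```text
invalid input
```

```bash
python3 - <<'E'
from h import *
tip=onz('top',(213.25,256.7),.12);piv=onz('top',(272.5,223.9),.12)
a=onz('top',(172.2,220.2),.12);b=onz('top',(349.5,183.2),.12)
d=a-b;psi=np.arctan2(-d[0],d[1]);e=tip-piv
print(tip,piv,'L',np.linalg.norm(e),'lever ang',np.arctan2(-e[0],e[1]),'psi',psi)
n=np.array([np.cos(psi),np.sin(psi),0]);print('pin-bar dist',(a-tip)@n,(a-piv)@n)
s=get_state();print(s['time'],s['tool_pos'],s['grip_width'],Ro.from_euler('xyz',s['ee_rot']).as_matrix().round(3))
E
```

```text
[0.45349795 0.13878757 0.12      ] [0.52206152 0.0130286  0.12      ] L 0.14323505303598413 lever ang 0.49914918459695373 psi 0.20330036632208248
pin-bar dist 0.09387178381838761 0.05211133247020449
0.6 [ 0.28309973 -0.6127571   0.23128665] 0.0853834295494142 [[-0.     0.419 -0.908]
 [ 0.    -0.908 -0.419]
 [-1.    -0.    -0.   ]]
```

Emit:
{"name": "jog_arm", "arguments": {"plan": [{"tx": 0,"ty": -2.9,"tz": -2.7,"rx": 0,"ry": 0,"rz": 0},{"tx": 0,"ty": -2.9,"tz": -2.7,"rx": 0,"ry": 0,"rz": 0},{"tx": 0,"ty": -2.9,"tz": -2.7,"rx": 0,"ry": 0,"rz": 0},{"tx": 0,"ty": -2.9,"tz": -2.7,"rx": 0,"ry": 0,"rz": 0},{"tx": 0,"ty": -2.9,"tz": -2.7,"rx": 0,"ry": 0,"rz": 0}], "grip": 0, "grip_force": 20}}

```text
time: 1.02
tool_pos: [0.3451, -0.4228, 0.2314]
ee_rot: [2.135, 1.57, -0.574]
ft_force: [0.6, 0.4, -0.2]
grip_width: 0.0256
```

Emit:
{"name": "jog_arm", "arguments": {"plan": [{"tx": 0,"ty": -2.9,"tz": -2.7,"rx": 0,"ry": 0,"rz": 0},{"tx": 0,"ty": -2.9,"tz": -2.7,"rx": 0,"ry": 0,"rz": 0},{"tx": 0,"ty": -2.9,"tz": -2.7,"rx": 0,"ry": 0,"rz": 0},{"tx": 0,"ty": -2.9,"tz": -2.7,"rx": 0,"ry": 0,"rz": 0},{"tx": 0,"ty": -2.9,"tz": -2.7,"rx": 0,"ry": 0,"rz": 0}]}}

```text
time: 1.43
tool_pos: [0.4069, -0.2345, 0.2316]
ee_rot: [2.228, 1.57, -0.481]
ft_force: [1.5, 0.7, -0.3]
grip_width: -0.0
```

Emit:
{"name": "jog_arm", "arguments": {"plan": [{"tx": 0,"ty": -3.1,"tz": -1.8,"rx": 0,"ry": 0,"rz": 0},{"tx": 0,"ty": -3.1,"tz": -1.8,"rx": 0,"ry": 0,"rz": 0},{"tx": 0,"ty": -3.1,"tz": -1.8,"rx": 0,"ry": 0,"rz": 0},{"tx": 0,"ty": -3.1,"tz": -1.8,"rx": 0,"ry": 0,"rz": 0},{"tx": 0,"ty": -3.1,"tz": -1.8,"rx": 0,"ry": 0,"rz": 0}]}}

```text
time: 1.85
tool_pos: [0.4232, -0.0562, 0.2317]
ee_rot: [2.54, 1.57, -0.169]
ft_force: [0.8, 0.1, -0.7]
grip_width: -0.0001
```

Emit:
{"name": "jog_arm", "arguments": {"plan": [{"tx": 0,"ty": -3.1,"tz": -1.8,"rx": 0,"ry": 0,"rz": 0},{"tx": 0,"ty": -3.1,"tz": -1.8,"rx": 0,"ry": 0,"rz": 0},{"tx": 0,"ty": -3.1,"tz": -1.5,"rx": 0,"ry": 0,"rz": 0},{"tx": 2,"ty": -3.0,"tz": -1.0,"rx": 0,"ry": 0,"rz": 0},{"tx": 3,"ty": 0,"tz": 0,"rx": 5,"ry": 0,"rz": 0}]}}

```text
time: 2.27
tool_pos: [0.4287, 0.0864, 0.1831]
ee_rot: [-2.881, 1.563, 0.615]
ft_force: [1.3, 0.6, -0.7]
grip_width: -0.0001
```

```bash
python3 - <<'E'
from h import *
import cv2
s=get_state();print(s['time'],s['tool_pos'],s['ft_force'],s['grip_width'],Ro.from_euler('xyz',s['ee_rot']).as_matrix().round(3))
w=get_image('wrist');t=get_image('top');sd=get_image('side')
c=cv2.resize(t[150:270,150:310],(533,400),interpolation=cv2.INTER_CUBIC)
d=cv2.resize(sd[120:260,220:350],(267*1,288))
o=np.zeros((600,800,3),np.uint8);o[:400,:533]=c;o[:288,533:800]=d
o[400:,533:]=cv2.resize(w,(267,200));o=cv2.convertScaleAbs(o,alpha=1.5)
cv2.imwrite('pics/near.png',o[:,:,::-1])
E
```

```text
2.2667 [0.42868904 0.08643651 0.18312621] [ 1.29913904  0.58340907 -0.72168102] -5.437197727375225e-05 [[ 0.007  0.346 -0.938]
 [ 0.005 -0.938 -0.346]
 [-1.    -0.002 -0.008]]
```

View pics/near.png

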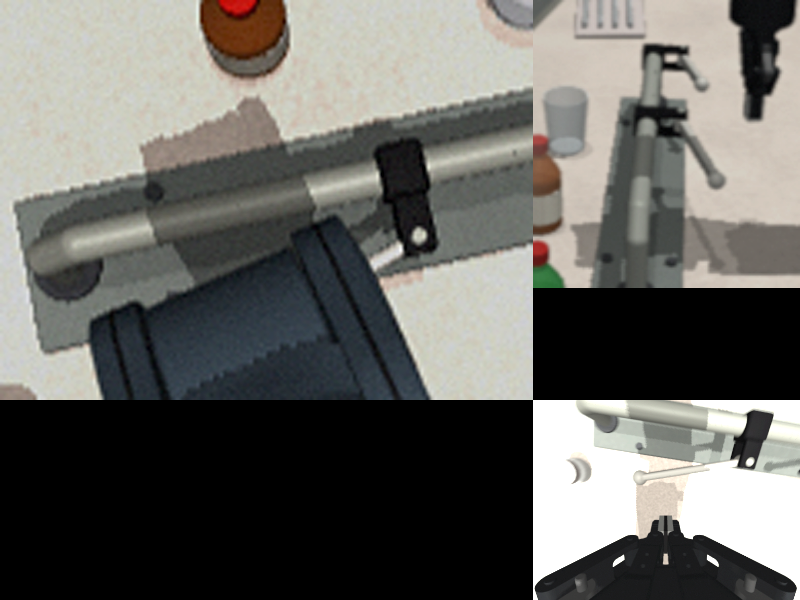

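The fingers are shut and hang in front of the lever's outer half. The arm hides the lever in the top view, but the wrist view (lower right) shows it whole: ball at about (640,478), pin at (747,462), fingertips at (666,525). I'll measure from the wrist camera, on the plane of known height.

```bash
python3 - <<'E'
from h import *
for t in('brake_tip','brake_pivot','brake_mount'):
    for d in mark_of('wrist',t)[:2]: print(t,d['xy'],round(d['p'],2),onz('wrist',d['xy'],.12).round(4))
for uv in(((640-533)*512/267,(478-400)*384/200),((747-533)*512/267,(463-400)*384/200)):print(uv,onz('wrist',uv,.12).round(4))
s=get_state();print(s['tool_pos'],px('wrist',s['tool_pos']),s['qd'].round(3))
E
```

```text
brake_tip [201.9, 145.3] 0.97 [0.4554 0.1305 0.12  ]
brake_tip [421.8, 52.2] 0.17 [0.5681 0.0067 0.12  ]
brake_pivot [403.1, 116.2] 0.77 [ 0.5267 -0.0025  0.12  ]
brake_mount [420.7, 51.5] 0.94 [0.5698 0.0066 0.12  ]
(205.18352059925093, 149.76) [0.4541 0.1271 0.12  ]
(410.36704119850185, 120.96) [ 0.5259 -0.0094  0.12  ]
[0.4278604  0.07851944 0.18252699] (np.float64(253.41465363475348), np.float64(235.45150222125196)) [ 0.005 -0.009 -0.003  0.     0.001 -0.01  -0.013]
```

The wrist image had been taken about 8 mm before the arm settled. With that corrected:

| Quantity | Measured | Expected |
|---|---|---|
| Tip | (0.456, 0.138) | – |
| Pin | (0.527, 0.006) | – |
| Lever length | 150 mm | 150 mm |
| Pin to bar axis | 44 mm | 45 mm |

The TCP lies 111 mm along the lever with a gap of about 36 mm. Next I descend and close in.

Emit:
{"name": "jog_arm", "arguments": {"plan": [{"tx": 2.5,"ty": 0,"tz": 0,"rx": 0,"ry": 0,"rz": 0},{"tx": 2.7,"ty": 0,"tz": 0,"rx": 0,"ry": 0,"rz": 0},{"tx": 2.5,"ty": 0,"tz": 0,"rx": 0,"ry": 0,"rz": 0},{"tx": 0,"ty": 0,"tz": -1.0,"rx": 0,"ry": 0,"rz": 0},{"tx": 0,"ty": 0,"tz": -1.0,"rx": 0,"ry": 0,"rz": 0}]}}

```text
time: 2.98
tool_pos: [0.4467, 0.0856, 0.105]
ee_rot: [0.25, 1.57, -2.547]
ft_force: [0.8, 0.2, 1.3]
grip_width: 0.0005
```

Emit:
{"name": "jog_arm", "arguments": {"plan": [{"tx": 0,"ty": 0,"tz": -0.3,"rx": 0,"ry": 0,"rz": 0},{"tx": 0,"ty": 0,"tz": 0,"rx": 0,"ry": 0,"rz": 0},{"tx": 0,"ty": 0,"tz": 0,"rx": 0,"ry": 0,"rz": 0}]}}

```text
time: 3.23
tool_pos: [0.4498, 0.0874, 0.1056]
ee_rot: [3.047, 1.568, 0.251]
ft_force: [0.5, -0.5, -0.0]
grip_width: -0.0001
```

```bash
python3 - <<'E'
from h import *
import cv2
s=get_state();w=get_image('wrist');print(s['time'],s['tool_pos'],s['ft_force'])
K={}
for t in('brake_tip','brake_pivot','brake_mount'):
    d=mark_of('wrist',t)[0];K[t]=onz('wrist',d['xy'],.12);print(t,d['xy'],round(d['p'],2),K[t].round(4))
cv2.imwrite('pics/w2.png',w[:,:,::-1])
E
```

```text
3.2333 [0.44980307 0.08739994 0.10559881] [ 5.49413508e-01 -5.13041981e-01 -5.17772443e-04]
brake_tip [163.5, 209.9] 0.97 [0.4536 0.137  0.12  ]
brake_pivot [467.8, 160.8] 0.69 [0.5272 0.0061 0.12  ]
brake_mount [503.9, 60.3] 0.76 [0.5707 0.0154 0.12  ]
```

View pics/w2.png

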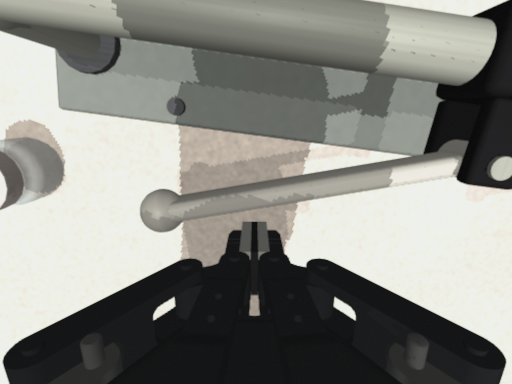

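The wrist view shows the ball at (163,210), the blade running to the pin at (500,168), and the fingertips at (254,225) about 13 mm short of the blade. The tip and pin estimates agree with the earlier ones. I expect contact after about 1.2 cm and the stop after about 4.1 cm of travel along −z of the tool. Pressing slowly while I watch the force.

Emit:
{"name": "jog_arm", "arguments": {"plan": [{"tx": 0,"ty": 0,"tz": -0.5,"rx": 0,"ry": 0,"rz": 0},{"tx": 0,"ty": 0,"tz": -0.4,"rx": 0,"ry": 0,"rz": 0},{"tx": 0,"ty": 0,"tz": -0.3,"rx": 0,"ry": 0,"rz": 0},{"tx": 0,"ty": 0,"tz": -0.3,"rx": 0,"ry": 0,"rz": 0},{"tx": 0,"ty": 0,"tz": -0.3,"rx": 0,"ry": 0,"rz": 0}]}}

```text
time: 3.85
tool_pos: [0.4652, 0.0934, 0.1041]
ee_rot: [-0.116, 1.569, -2.912]
ft_force: [-2.9, 0.1, 0.3]
grip_width: -0.0001
```

Emit:
{"name": "jog_arm", "arguments": {"plan": [{"tx": 0,"ty": 0,"tz": -0.3,"rx": 0,"ry": 0,"rz": 0},{"tx": 0,"ty": 0,"tz": -0.3,"rx": 0,"ry": 0,"rz": 0},{"tx": 0,"ty": 0,"tz": -0.3,"rx": 0,"ry": 0,"rz": 0},{"tx": 0,"ty": 0,"tz": -0.3,"rx": 0,"ry": 0,"rz": 0},{"tx": 0,"ty": 0,"tz": -0.2,"rx": 0,"ry": 0,"rz": 0}]}}

```text
time: 4.27
tool_pos: [0.4787, 0.0983, 0.1041]
ee_rot: [-0.382, 1.57, 3.106]
ft_force: [-5.2, 1.1, -0.4]
grip_width: 0.0002
```

Emit:
{"name": "jog_arm", "arguments": {"plan": [{"tx": 0,"ty": 0,"tz": -0.2,"rx": 0,"ry": 0,"rz": 0},{"tx": 0,"ty": 0,"tz": -0.2,"rx": 0,"ry": 0,"rz": 0},{"tx": 0,"ty": 0,"tz": -0.1,"rx": 0,"ry": 0,"rz": 0},{"tx": 0,"ty": 0,"tz": -0.1,"rx": 0,"ry": 0,"rz": 0},{"tx": 0,"ty": 0,"tz": 0,"rx": 0,"ry": 0,"rz": 0}]}}

```text
time: 4.68
tool_pos: [0.4839, 0.1003, 0.1041]
ee_rot: [-0.276, 1.569, -3.072]
ft_force: [-4.7, 1.0, 0.6]
grip_width: 0.0003
```

Emit:
{"name": "jog_arm", "arguments": {"plan": [{"tx": 0,"ty": 0,"tz": -0.1,"rx": 0,"ry": 0,"rz": 0},{"tx": 0,"ty": 0,"tz": -0.1,"rx": 0,"ry": 0,"rz": 0},{"tx": 0,"ty": 0,"tz": -0.1,"rx": 0,"ry": 0,"rz": 0},{"tx": 0,"ty": 0,"tz": 0,"rx": 0,"ry": 0,"rz": 0}]}}

```text
time: 5.02
tool_pos: [0.4866, 0.1012, 0.1041]
ee_rot: [-0.213, 1.569, -3.008]
ft_force: [-5.6, 1.7, 0.5]
grip_width: 0.0002
```

```bash
python3 - <<'E'
from h import *
import cv2
s=get_state();w=get_image('wrist');print(s['time'],s['tool_pos'],s['ft_force'],s['qd'].round(3))
for t in('brake_tip','brake_pivot','brake_mount'):
    d=mark_of('wrist',t)[0];print(t,d['xy'],round(d['p'],2),onz('wrist',d['xy'],.12).round(4))
cv2.imwrite('pics/w3.png',w[:,:,::-1])
E
```

```text
5.0167 [0.48664955 0.10119032 0.10409604] [-5.64251606  1.71377283  0.45294806] [ 0.    -0.002  0.001  0.003 -0.001 -0.001  0.   ]
brake_tip [158.7, 213.0] 0.81 [0.4893 0.1527 0.12  ]
brake_pivot [452.9, 235.0] 0.74 [0.5289 0.0073 0.12  ]
brake_mount [483.9, 152.8] 0.83 [0.5708 0.016  0.12  ]
```

View pics/w3.png

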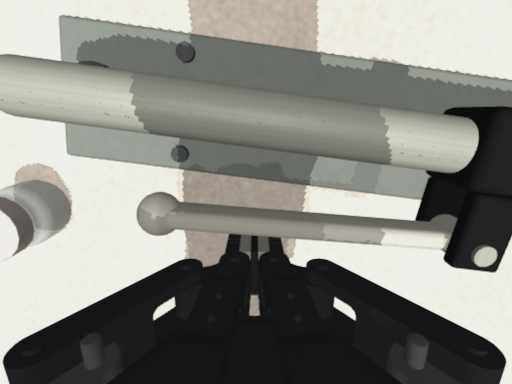

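The wrist view shows the lever from (175,210) to (440,235), not quite parallel to the bar, whose lower edge runs from (0,110) to (450,172). About 0.05 rad remains, or some 5 mm at the finger. Force is still spring only. Continuing in 1 mm steps.

Emit:
{"name": "jog_arm", "arguments": {"plan": [{"tx": 0,"ty": 0,"tz": -0.1,"rx": 0,"ry": 0,"rz": 0},{"tx": 0,"ty": 0,"tz": -0.1,"rx": 0,"ry": 0,"rz": 0},{"tx": 0,"ty": 0,"tz": -0.1,"rx": 0,"ry": 0,"rz": 0},{"tx": 0,"ty": 0,"tz": 0,"rx": 0,"ry": 0,"rz": 0}]}}

```text
time: 5.55
tool_pos: [0.4894, 0.102, 0.1041]
ee_rot: [-0.095, 1.569, -2.891]
ft_force: [-6.3, 0.6, 1.5]
grip_width: 0.0001
```

Emit:
{"name": "jog_arm", "arguments": {"plan": [{"tx": 0,"ty": 0,"tz": -0.1,"rx": 0,"ry": 0,"rz": 0},{"tx": 0,"ty": 0,"tz": 0,"rx": 0,"ry": 0,"rz": 0}]}}

```text
time: 5.72
tool_pos: [0.4903, 0.1024, 0.1041]
ee_rot: [-0.082, 1.569, -2.878]
ft_force: [-6.7, 1.2, 0.4]
grip_width: 0.0001
```

Emit:
{"name": "jog_arm", "arguments": {"plan": [{"tx": 0,"ty": 0,"tz": -0.1,"rx": 0,"ry": 0,"rz": 0},{"tx": 0,"ty": 0,"tz": 0,"rx": 0,"ry": 0,"rz": 0}]}}

```text
time: 5.88
tool_pos: [0.4909, 0.1025, 0.1041]
ee_rot: [-0.024, 1.568, -2.82]
ft_force: [-7.0, -0.1, 2.8]
grip_width: 0.0003
```

Emit:
{"name": "jog_arm", "arguments": {"plan": [{"tx": 0,"ty": 0,"tz": -0.1,"rx": 0,"ry": 0,"rz": 0},{"tx": 0,"ty": 0,"tz": 0,"rx": 0,"ry": 0,"rz": 0}]}}

```text
time: 6.05
tool_pos: [0.4911, 0.1025, 0.104]
ee_rot: [0.002, 1.567, -2.795]
ft_force: [-9.5, -0.1, 4.1]
grip_width: -0.0001
```

The TCP has stopped advancing (0.2 mm for the last 1 mm step) and the force is climbing, so the lever is at the stop. One more small step for firm contact, then hold and look.

Emit:
{"name": "jog_arm", "arguments": {"plan": [{"tx": 0,"ty": 0,"tz": -0.1,"rx": 0,"ry": 0,"rz": 0},{"tx": 0,"ty": 0,"tz": 0,"rx": 0,"ry": 0,"rz": 0},{"tx": 0,"ty": 0,"tz": 0,"rx": 0,"ry": 0,"rz": 0},{"tx": 0,"ty": 0,"tz": 0,"rx": 0,"ry": 0,"rz": 0},{"tx": 0,"ty": 0,"tz": 0,"rx": 0,"ry": 0,"rz": 0}]}}

```text
time: 6.47
tool_pos: [0.4913, 0.1026, 0.1039]
ee_rot: [0.017, 1.566, -2.78]
ft_force: [-11.6, -1.3, 6.2]
grip_width: 0.0004
```

```bash
python3 - <<'E'
from h import *
import cv2
s=get_state();w=get_image('wrist');print(s['time'],s['tool_pos'],s['ft_force'],s['qd'].round(3))
for t in('brake_tip','brake_pivot'):
    d=mark_of('wrist',t)[0];print(t,d['xy'],round(d['p'],2),onz('wrist',d['xy'],.12).round(4))
cv2.imwrite('pics/w4.png',w[:,:,::-1])
E
```

```text
6.4667 [0.49126367 0.1025622  0.10394272] [-11.5764727   -1.27007738   6.17164878] [-0.001 -0.    -0.     0.    -0.001  0.001  0.   ]
brake_tip [162.4, 207.9] 0.72 [0.4975 0.153  0.12  ]
brake_pivot [450.7, 243.1] 0.89 [0.5293 0.0075 0.12  ]
```

View pics/w4.png

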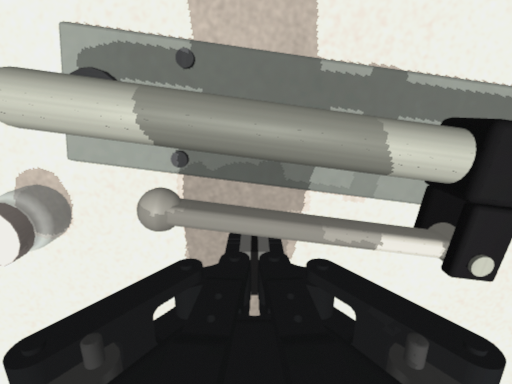

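The lever, (180,207) to (440,242), is now parallel to the bar's lower edge, (0,122) to (450,182), with slopes 0.135 and 0.133 and a clear gap. It is at its stop, short of the bar, with about 12 N on the finger. Holding for well over a second.

Emit:
{"name": "jog_arm", "arguments": {"plan": [{"tx": 0,"ty": 0,"tz": 0,"rx": 0,"ry": 0,"rz": 0},{"tx": 0,"ty": 0,"tz": 0,"rx": 0,"ry": 0,"rz": 0},{"tx": 0,"ty": 0,"tz": 0,"rx": 0,"ry": 0,"rz": 0},{"tx": 0,"ty": 0,"tz": 0,"rx": 0,"ry": 0,"rz": 0},{"tx": 0,"ty": 0,"tz": 0,"rx": 0,"ry": 0,"rz": 0}]}}

```text
time: 7.03
tool_pos: [0.4913, 0.1026, 0.1039]
ee_rot: [0.009, 1.566, -2.788]
ft_force: [-12.1, -1.1, 6.4]
grip_width: -0.0002
```

Emit:
{"name": "jog_arm", "arguments": {"plan": [{"tx": 0,"ty": 0,"tz": 0,"rx": 0,"ry": 0,"rz": 0},{"tx": 0,"ty": 0,"tz": 0,"rx": 0,"ry": 0,"rz": 0},{"tx": 0,"ty": 0,"tz": 0,"rx": 0,"ry": 0,"rz": 0},{"tx": 0,"ty": 0,"tz": 0,"rx": 0,"ry": 0,"rz": 0},{"tx": 0,"ty": 0,"tz": 0,"rx": 0,"ry": 0,"rz": 0}]}}

```text
time: 7.45
tool_pos: [0.4913, 0.1026, 0.104]
ee_rot: [0.009, 1.566, -2.788]
ft_force: [-11.9, -1.9, 6.2]
grip_width: 0.0002
```

Emit:
{"name": "jog_arm", "arguments": {"plan": [{"tx": 0,"ty": 0,"tz": 0,"rx": 0,"ry": 0,"rz": 0},{"tx": 0,"ty": 0,"tz": 0,"rx": 0,"ry": 0,"rz": 0},{"tx": 0,"ty": 0,"tz": 0,"rx": 0,"ry": 0,"rz": 0},{"tx": 0,"ty": 0,"tz": 0,"rx": 0,"ry": 0,"rz": 0},{"tx": 0,"ty": 0,"tz": 0,"rx": 0,"ry": 0,"rz": 0}]}}

```text
time: 7.87
tool_pos: [0.4913, 0.1026, 0.1039]
ee_rot: [0.009, 1.566, -2.787]
ft_force: [-12.4, 0.0, 6.2]
grip_width: -0.0001
```

Held for over 1.4 s with nothing moving. Easing back at about 2.4 cm/s.

Emit:
{"name": "jog_arm", "arguments": {"plan": [{"tx": 0,"ty": 0,"tz": 0.1,"rx": 0,"ry": 0,"rz": 0},{"tx": 0,"ty": 0,"tz": 0.2,"rx": 0,"ry": 0,"rz": 0},{"tx": 0,"ty": 0,"tz": 0.2,"rx": 0,"ry": 0,"rz": 0},{"tx": 0,"ty": 0,"tz": 0.2,"rx": 0,"ry": 0,"rz": 0},{"tx": 0,"ty": 0,"tz": 0.2,"rx": 0,"ry": 0,"rz": 0}]}}

```text
time: 8.28
tool_pos: [0.4846, 0.1005, 0.1041]
ee_rot: [-0.251, 1.569, -3.047]
ft_force: [-5.8, 1.7, 0.1]
grip_width: -0.0001
```

Emit:
{"name": "jog_arm", "arguments": {"plan": [{"tx": 0,"ty": 0,"tz": 0.2,"rx": 0,"ry": 0,"rz": 0},{"tx": 0,"ty": 0,"tz": 0.2,"rx": 0,"ry": 0,"rz": 0},{"tx": 0,"ty": 0,"tz": 0.2,"rx": 0,"ry": 0,"rz": 0},{"tx": 0,"ty": 0,"tz": 0.2,"rx": 0,"ry": 0,"rz": 0},{"tx": 0,"ty": 0,"tz": 0.2,"rx": 0,"ry": 0,"rz": 0}]}}

```text
time: 8.7
tool_pos: [0.4757, 0.097, 0.1042]
ee_rot: [-0.058, 1.57, -2.854]
ft_force: [-3.8, 0.9, -2.6]
grip_width: -0.0002
```

Emit:
{"name": "jog_arm", "arguments": {"plan": [{"tx": 0,"ty": 0,"tz": 0.2,"rx": 0,"ry": 0,"rz": 0},{"tx": 0,"ty": 0,"tz": 0.2,"rx": 0,"ry": 0,"rz": 0},{"tx": 0,"ty": 0,"tz": 0.2,"rx": 0,"ry": 0,"rz": 0},{"tx": 0,"ty": 0,"tz": 0.2,"rx": 0,"ry": 0,"rz": 0},{"tx": 0,"ty": 0,"tz": 0.2,"rx": 0,"ry": 0,"rz": 0}]}}

```text
time: 9.12
tool_pos: [0.4669, 0.0932, 0.1045]
ee_rot: [2.592, 1.57, -0.205]
ft_force: [-1.7, -2.7, -0.8]
grip_width: -0.0002
```

Emit:
{"name": "jog_arm", "arguments": {"plan": [{"tx": 0,"ty": 0,"tz": 0.2,"rx": 0,"ry": 0,"rz": 0},{"tx": 0,"ty": 0,"tz": 0.2,"rx": 0,"ry": 0,"rz": 0},{"tx": 0,"ty": 0,"tz": 0.2,"rx": 0,"ry": 0,"rz": 0},{"tx": 0,"ty": 0,"tz": 0.2,"rx": 0,"ry": 0,"rz": 0},{"tx": 0,"ty": 0,"tz": 0.2,"rx": 0,"ry": 0,"rz": 0}]}}

```text
time: 9.53
tool_pos: [0.4576, 0.0907, 0.1045]
ee_rot: [-2.916, 1.569, 0.571]
ft_force: [0.3, -0.1, -0.2]
grip_width: -0.0002
```

Emit:
{"name": "jog_arm", "arguments": {"plan": [{"tx": 0,"ty": 0,"tz": 0.2,"rx": 0,"ry": 0,"rz": 0},{"tx": 0,"ty": 0,"tz": 0.2,"rx": 0,"ry": 0,"rz": 0},{"tx": 0,"ty": 0,"tz": 0.2,"rx": 0,"ry": 0,"rz": 0},{"tx": 0,"ty": 0,"tz": 0.2,"rx": 0,"ry": 0,"rz": 0},{"tx": 0,"ty": 0,"tz": 0.2,"rx": 0,"ry": 0,"rz": 0}]}}

```text
time: 9.95
tool_pos: [0.4477, 0.0869, 0.1043]
ee_rot: [-2.986, 1.571, 0.501]
ft_force: [-0.4, 0.3, 0.6]
grip_width: 0.0001
```

Contact is off. Rising straight up, then moving clear towards the robot's right.

Emit:
{"name": "jog_arm", "arguments": {"plan": [{"tx": 0,"ty": 0,"tz": 0.8,"rx": 0,"ry": 0,"rz": 0},{"tx": -3,"ty": 0,"tz": 0,"rx": 0,"ry": 0,"rz": 0},{"tx": -3.5,"ty": 0,"tz": 0,"rx": 0,"ry": 0,"rz": 0},{"tx": -3.5,"ty": 0,"tz": 0,"rx": 0,"ry": 0,"rz": 0},{"tx": -3,"ty": 0,"tz": 0,"rx": 0,"ry": 0,"rz": 0}]}}

```text
time: 10.37
tool_pos: [0.4395, 0.084, 0.2363]
ee_rot: [-2.914, 1.57, 0.573]
ft_force: [1.3, 0.5, -0.4]
grip_width: 0.0002
```

Emit:
{"name": "jog_arm", "arguments": {"plan": [{"tx": 0,"ty": 3.5,"tz": 1.2,"rx": 0,"ry": 0,"rz": 0},{"tx": 0,"ty": 3.5,"tz": 1.2,"rx": 0,"ry": 0,"rz": 0},{"tx": 0,"ty": 3.5,"tz": 1.2,"rx": 0,"ry": 0,"rz": 0},{"tx": 0,"ty": 3.5,"tz": 1.2,"rx": 0,"ry": 0,"rz": 0},{"tx": 0,"ty": 3.5,"tz": 1.2,"rx": 0,"ry": 0,"rz": 0}]}}

```text
time: 10.78
tool_pos: [0.4421, -0.1025, 0.2344]
ee_rot: [2.164, 1.571, -0.631]
ft_force: [1.3, -0.1, -0.7]
grip_width: -0.0
```

Emit:
{"name": "jog_arm", "arguments": {"plan": [{"tx": 0,"ty": 3.7,"tz": 0,"rx": 0,"ry": 0,"rz": 0},{"tx": 0,"ty": 3.7,"tz": 0,"rx": 0,"ry": 0,"rz": 0},{"tx": 0,"ty": 2,"tz": 0,"rx": 0,"ry": 0,"rz": 0},{"tx": 0,"ty": 0,"tz": 0,"rx": 0,"ry": 0,"rz": 0},{"tx": 0,"ty": 0,"tz": 0,"rx": 0,"ry": 0,"rz": 0}]}}

```text
time: 11.2
tool_pos: [0.4742, -0.1901, 0.2338]
ee_rot: [-0.639, 1.57, 2.846]
ft_force: [-0.3, 0.3, -0.7]
grip_width: 0.0002
```

```bash
python3 - <<'E'
from h import *
import cv2
t=get_image('top')
s=get_state();print(s['time'],s['tool_pos'],s['ft_force'],s['qd'].round(3))
K={}
for n in('brake_tip','brake_pivot','lock_tip'):
    d=mark_of('top',n)[0];K[n]=onz('top',d['xy'],.12);print(n,d['xy'],round(d['p'],2),K[n].round(4))
cv2.imwrite('pics/end.png',t[:,:,::-1])
E
```

```text
11.25 [ 0.47416431 -0.18877719  0.23388526] [0.46038523 0.8594433  0.67050728] [-0.023 -0.011 -0.013  0.011  0.001  0.001 -0.001]
brake_tip [214.2, 259.1] 0.78 [0.4485 0.1367 0.12  ]
brake_pivot [276.9, 223.2] 0.97 [0.5235 0.0036 0.12  ]
lock_tip [334.4, 222.2] 0.69 [ 0.525  -0.1199  0.12  ]
```

View pics/end.png

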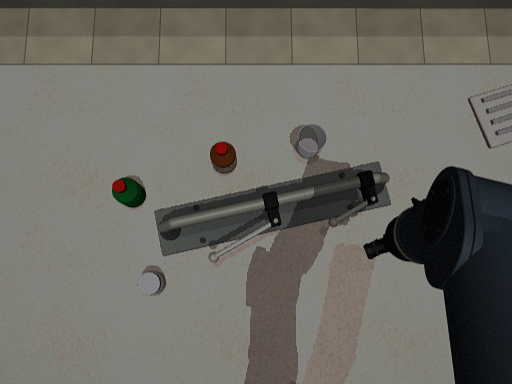

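The long lever is back fully out, ball at (213,258) as at the start. The short lever (334,222), the reagent (223,157), the beaker (310,140) and the jar (150,283) have not moved. The arm is clear at z = 0.23 m and still. Handing in.

```bash
python3 -c "
from cell import *
close_job()"
```

```text
the job is handed in; nothing more can be done
```

The brake check is done and handed in at about 11 s. The brake lever stops short of the bar.

- **Press:** I pushed the longer lever in with the side of the shut fingers until they stopped advancing. The force then rose from about 7 N of spring load to about 13 N in all.
- **At the stop:** The wrist image showed the blade parallel to the bar (slopes 0.135 and 0.133) with a clear gap.
- **Hold:** I kept it there for about 1.8 s, and the fingers did not move.
- **Release and clear:** I eased the lever out at about 2.4 cm/s until the force was nil, then rose and moved aside.

**Last checks:** In the final top view the brake ball is back at its starting pixel, within about 1 px. The short lever and the glassware look unmoved, and the wrist force is near zero.

**What failed or disagreed:**
- The first two move calls were refused for incomplete rows, with no motion.
- One wrist measurement was about 8 mm off because the arm was still settling. I corrected it and confirmed with a second picture.
- At the stop the network points put the brake at about 0.29 rad from 0.30. I relied on the parallel edges and the force rise instead.

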